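# Seat a slide carrier in the sloping locating cradle

## Robot

A 6-joint arm with a two-finger parallel gripper is mounted at the origin on the work surface. World frame = base frame: x ahead of the robot, y to its left, z up, the work surface at z = 0. Lengths are in m, angles in rad, forces in N, time in s.
With the tool pointing down it reaches from about 0.35 to 0.975 m from the base axis. Payload 17.4 kg.
Tool frame: the origin (TCP) lies midway between the tips of the shut fingers; the grasp point (between the pads) lies 19 mm behind it; z points along the fingers, y is the direction in which the jaws open and shut (so a half turn about z gives the same grasp; the last joint's range is limited). The gripper opens to 85 mm and grips with 20 to 120 N. Pads are 22 mm wide; open, the fingers measure 114 mm over their backs; the gripper's body (76 mm by 85 mm) begins 54 mm behind the grasp point. The pads swing forward as they close: fully open they stand 13 mm farther back than shut.
Start: joints at [-1.36, 0.116, 1.442, -0, 1.584, -0.038], TCP at [0.166, -0.654, 0.231] pointing down, gripper open.
Joint ranges: [-2.83, 2.83], [-0.83, 2.19], [0.07, 2.5], [-1.14, 4.28], [0.01, 3], [-2.97, 2.97]. Speed limits (rad/s): [1.89, 1.89, 2.22, 3.14, 3.14, 3.14].

## Interface

Orientations are given as [roll, pitch, yaw] about the fixed x, y, z axes, in that order (R = Rz(yaw) Ry(pitch) Rx(roll)).
In Python, from rig import manip, viewer, finder gives the robot as it stands. The module is installed in compiled form; this text tells all that it offers.
- The arm moves only by the tool apply_moves, never from a script. Its argument "series" is a list of rows, each an object with "travel": the shift along the tool's x, y, z in m, a list of three; "spin": the turn about the tool's z in rad. In form: [{"travel": [tx, ty, tz], "spin": spin}, ...]. A call has 1 to 5 rows; each row is the pose to reach, as a shift and turn from the pose commanded when the call began, along the tool's axes at that moment; what a row does not reach only later rows make up. A row lasts 1/12 s, in which the tool goes at most 41.7 mm and 7.16 degrees, less where a joint would pass 70% of its speed; a pose out of reach is approached as far as the arm can. A call with a gripper value outside its range is refused whole. "hand" is the closure, from 0 (fully open) to 1 (shut), set as the call begins (left out, the last holds). The fingers move at their own pace and stop on an object; "force" is the grip in N (left out, the last holds). Time passes only in rows, so rows that repeat a pose let the fingers close. It gives the time, the measured TCP pose, the force and the opening at its end, in the units of the state.
- manip.get_obs(): the state, without advancing time (a new reading comes with each control period).
- viewer.read_camera(name): name is "scene" or "top" or "wrist"; returns a dict with "image" (400x640x3 uint8, red, green, blue), "vfov" (degrees; the focal length in pixels is half the picture's height over the tangent of half this angle, whatever the lens; pixels are square), "cx", "cy" (the principal point, pixels), "camera_from_world" (4x4, takes a point from world to camera coordinates). Camera axes: x right, y up, looking along -z (the intrinsics and any distortion apply to the point x, -y, -z); pixel columns grow to the right and rows downward; lengths in m; the calibration is good to about 2 mm. A picture is of the moment at which its call begins. There is no depth.
- manip.job_done(): hands the job in, once; it reports no verdict.
Trained networks look in a picture, given as the dict that the camera call returned (one of the last four; its "shot" number tells which), for a name from the list of things; names that differ only in an ending like _2 or _b are one class to them, and where a whole thing is asked for, a point or a joint stands for the part that bears it (a point fixed in the world has none). Each returns a list of dicts, best first, with "confidence" (0 to 1); they miss things now and then, are a little off and sometimes report something else, mostly with a low value. They report only what shows in the picture. A call takes as long as a camera call. They do not tell look-alikes from the thing itself.
- finder.recognise(picture, target): "centre" ([column, row] in pixels, amid what is visible of it).
- finder.silhouettes(picture, target): "region" (400x640 bool, what is visible of it) and "centre" ([column, row] in pixels, amid what is visible of it).
- finder.pinpoint(picture, target): "centre" ([column, row] in pixels: a listed point, or the origin of a listed thing).
The state is a dict: "t": time; "q": joint angles; "dq": joint speeds; "joint_efforts": joint torques, N m; "ee_pos": TCP position; "tool_rot": TCP orientation; "contact_force": force on the tool from outside, world axes, zero at the start; "moment": the same for the moment, N m; "gripper_width": finger opening in m.
Only numpy, scipy, OpenCV 4.12 (cv2) and the standard library are available. Lean on these libraries where they do the work, as an engineer would, in place of code of your own. Each camera call takes 0.05 s, during which the arm holds its last target. There are 200 camera calls.

## Task

Pick up the slide carrier with the orange knob by its knob and lay it gently on the white sloping bed of the cradle, a few centimetres up from the low corner and clear of both blue fences, with its long side parallel to the long fence. Let go there so that it slides down by itself and comes to rest fully home in the corner, flat on the bed with its long side flush against the long fence and a short side flush against the short one (either short side will do). Do not drop it or push it home, and leave everything else on the bench where it is.

Things in the scene. Friction and masses are not known exactly. Their poses are not given: they have to be found in the camera images.
- carrier_orange: The carrier to load: aluminium plate 120 x 80 x 10 mm (x, y, z), in the middle of its top an upright round orange knob, 22 mm across, from 10 to 42 mm above the underside. Two labelled glass slides lie in it, level with its top within 2 mm. About 0.3 kg, balanced at the knob. Origin: centre of the underside; x along the 120 mm side, z up through the knob. Starts flat on the bench.
- carrier_black: A second carrier of the same shape with a black knob, to be left where it lies. Origin: centre of the underside, x along its 120 mm side.
- bed: White slippery bed of the cradle, fixed, 200 x 160 x 10 mm, tilted 22 degrees. Origin: the locating corner on its upper surface, where the fences' inner faces meet: its lowest point, 40 mm above the bench. x runs along the long fence (bed 0 to 200 mm), y along the short one (0 to 160 mm), both rising equally: straight downhill is -x-y, and x-y is level. z is the bed's normal, upward.
- bed_mid (a point): Middle of the bed's upper surface, 100 mm along x and 80 mm along y from the corner; axes as the bed's. Friction is low (about 0.12): a carrier let go slides at once and squares itself up from small yaw errors. A finger downhill of the knob would stop it; if the fingers close along the level line x-y, the knob slides out between them. Nothing stands above the bed.
- fence_long (a point): Middle of the top of the long blue fence, on its inner face (95 mm along x). Both fences are 10 mm thick, lie outside the bed's y = 0 and x = 0 lines and stand 14 mm above the bed; the two upper edges are open.
- seat (a point): The point of the bed's surface, 60 mm along x and 40 mm along y from the corner, where the centre of the carrier's underside lies when it is fully home. Axes as those of the bed. A dark grey window, 90 x 50 mm, is set in the bed around it.
- dish: A closed clear petri dish, 92 mm in diameter, 16 mm high, loose; leave alone. Origin: centre of the underside.
- bottle: An amber bottle, 66 mm in diameter, 150 mm tall, loose; leave alone. Origin: centre of the underside.
- tube_rack: A blue rack of capped tubes, 90 x 220 x 98 mm, loose; leave alone. Origin: centre of the underside.
- pipette: A white pipette lying on the bench, 230 mm long along its x, 31 mm high, loose; leave alone. Origin: on the underside, 142 mm from its blue button end.
- slide_box: A green slide box, 180 x 100 x 34 mm, fixed. Origin: centre of the underside.
- balance: A white laboratory balance, 300 x 200 mm, 152 mm tall with its draught shield, fixed, to the right of the cradle. Origin: centre of the underside.
Not all that is in view belongs to the job. Leave any brown or pink look-alike of the carrier_orange alone.

How it is judged:
On the way:
1. the orange carrier lies on the bed, let go, its centre still 20 mm or more from its home point (contact force between carrier_orange and the fingers below 0.05 N and contact force between carrier_orange and bed above 0.2 N and distance between carrier_orange and seat above 0.02 m), for 0.02 s.
At the end, for the whole second after the job is handed in: The orange carrier is at rest, knob up and flat on the bed, its centre within 4 mm of the home point and its long side within 0.04 rad of the long fence (either way round); the black carrier, dish, bottle, tube rack and pipette lie within 20 mm of where they were (distance between carrier_orange and seat below 0.004 m and angle between the x axis of carrier_orange and the x axis of seat, either way round below 0.04 rad and angle between the z axis of carrier_orange and the z axis of seat, either way round below 0.04 rad and angle between carrier_orange's own z axis and vertical below 0.6 rad and linear speed of carrier_orange below 0.01 m/s and distance of each of carrier_black, dish, bottle, tube_rack, pipette from where it was at the start of the episode below 0.02 m); the robot touches nothing.
It fails at once if the carrier is pushed home: the robot touches it when its centre is within 12 mm of the home point (distance between carrier_orange and seat below 0.012 m and (contact force between carrier_orange and the fingers above 0.5 N or contact force between carrier_orange and the arm above 0.5 N)).
It fails at once if the carrier is dropped: it moves faster than 0.95 m/s out of the fingers (linear speed of carrier_orange above 0.95 m/s and contact force between carrier_orange and the fingers below 0.05 N).
It fails at once if a bystander is moved 20 mm or more (distance of any of carrier_black, dish, bottle, tube_rack, pipette from where it was at the start of the episode above 0.02 m).
It also fails if it takes over 37 s, if anything falls off the work surface, if the arm or the gripper's body presses on something with over 40 N, if the wrist force passes 120 N, or if a joint passes its speed limit or range.

## Working session

There is one attempt and no reset: what is moved stays moved. The work goes in short steps, Python scripts to look and compute and a tool call to move; the robot and the scene stay as the last step left them, time stands still between calls to the robot, and variables do not carry over. Pictures are saved under pics/ and viewed, about 8 in all and at most 12, crops included, and the job is handed in when it is done.

Besides the shell and the picture viewer there is one more tool, called after "Request:" by a JSON object that holds its "op" and its "data". apply_moves: Moves the arm, as the interface text tells. Its arguments: {"type":"object","properties":{"series":{"type":"array","items":{"type":"object","properties":{"travel":{"type":"array","items":{"type":"number"}},"spin":{"type":"number"}}}},"hand":{"type":"number"},"force":{"type":"number"}},"required":["series"]}

```bash
mkdir -p pics; cat > h.py <<'E'
import numpy as np, cv2
from rig import manip, viewer, finder
def ray(p,px):
    f=200/np.tan(np.radians(p["vfov"])/2) if True else 0
    T=np.array(p["camera_from_world"]);d=np.array([(px[0]-p["cx"])/f,-(px[1]-p["cy"])/f,-1])
    R=T[:3,:3];return -R.T@T[:3,3],R.T@d
def onz(p,px,z):
    o,d=ray(p,px);return o+d*(z-o[2])/d[2]
def proj(p,X):
    f=200/np.tan(np.radians(p["vfov"])/2);T=np.array(p["camera_from_world"])
    c=T[:3,:3]@np.asarray(X,float)+T[:3,3];return np.array([p["cx"]+f*c[0]/-c[2],p["cy"]-f*c[1]/-c[2]])
def save(p,n,crop=None,s=1):
    im=p["image"][:,:,::-1]
    if crop: im=im[crop[1]:crop[3],crop[0]:crop[2]]
    cv2.imwrite("pics/"+n,cv2.resize(im,None,fx=s,fy=s,interpolation=cv2.INTER_CUBIC))
E
python3 - <<'E'
from h import *
ps={n:viewer.read_camera(n) for n in("scene","top")}
for n,p in ps.items():
    print(n,[k for k in p],p["vfov"],p["cx"],p["cy"],np.round(ray(p,(320,200)),3).tolist())
    for t in("carrier_orange","bed_mid","fence_long","seat","bed","carrier_black"):
        print(t,[(np.round(d["centre"],1).tolist(),round(d["confidence"],2)) for d in finder.pinpoint(p,t)][:4])
cv2.imwrite("pics/a.png",np.vstack([ps[n]["image"][:,:,::-1] for n in ps])[:, :]) 
save(ps["scene"],"scene.png");save(ps["top"],"top.png")
o=manip.get_obs();print({k:np.round(v,3).tolist() for k,v in o.items()})
E
```

```text
scene ['image', 'vfov', 'cx', 'cy', 'camera_from_world', 'shot'] 47.732553762787276 320.4240449201726 203.28669654798435 [[1.413, -0.452, 1.506], [-0.525, 0.23, -0.82]]
carrier_orange [([361.7, 180.1], 0.92), ([283.2, 188.3], 0.62), ([364.8, 142.0], 0.59)]
bed_mid [([293.3, 230.7], 0.68)]
fence_long [([268.2, 224.3], 0.62)]
seat [([284.3, 220.3], 0.79), ([272.6, 226.5], 0.75), ([383.9, 214.4], 0.43)]
bed [([280.8, 215.3], 0.82), ([386.3, 217.7], 0.69)]
carrier_black [([384.9, 216.2], 0.86)]
top ['image', 'vfov', 'cx', 'cy', 'camera_from_world', 'shot'] 53.343479478337365 319.9803513166493 202.06947155498224 [[0.306, -0.073, 1.436], [0.169, -0.008, -0.986]]
carrier_orange [([251.7, 240.4], 0.76), ([217.0, 285.1], 0.66), ([379.2, 267.1], 0.6)]
bed_mid [([349.0, 183.1], 0.72), ([356.7, 221.3], 0.23)]
fence_long [([372.9, 203.1], 0.67)]
seat [([350.1, 204.0], 0.8), ([354.3, 224.1], 0.2)]
bed [([355.2, 221.5], 0.59)]
carrier_black [([251.4, 181.2], 0.77)]
{'t': 0.7, 'q': [-1.36, 0.116, 1.442, -0.0, 1.584, -0.038], 'dq': [-0.001, 0.001, 0.001, -0.002, -0.001, 0.002], 'joint_efforts': [-0.005, -73.157, -63.257, -0.0, 0.0, 0.0], 'ee_pos': [0.166, -0.654, 0.231], 'tool_rot': [-3.142, 0.0, 0.249], 'contact_force': [0.637, -0.099, -0.018], 'moment': [0.031, -0.005, 0.036], 'gripper_width': 0.086}
```

View pics/scene.png

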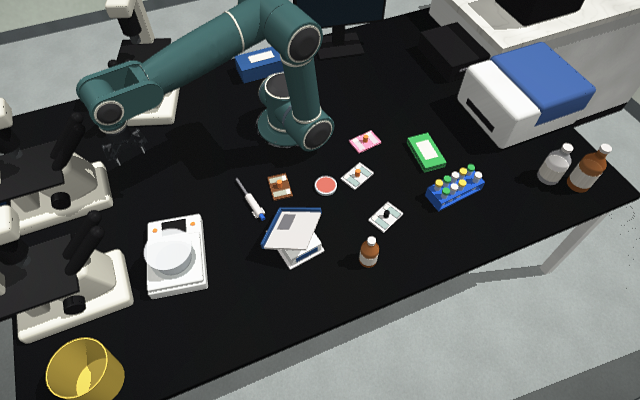

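View pics/top.png

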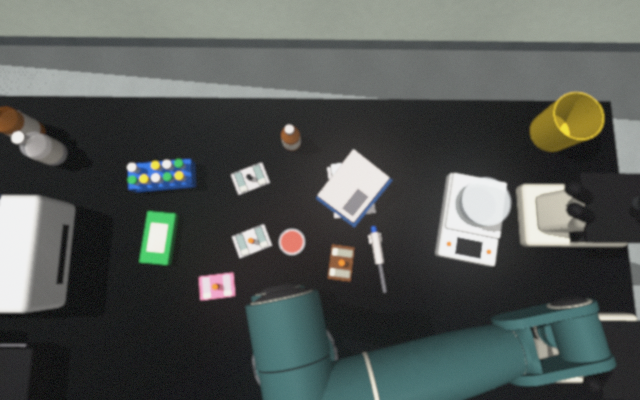

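```bash
cat >> h.py <<'E'
from scipy.spatial.transform import Rotation as Rn
from scipy.optimize import least_squares
def bedR(psi): return (Rn.from_euler('z',psi)*Rn.from_rotvec(np.radians(22)*np.array([1,-1,0])/2**.5)).as_matrix()
E
python3 - <<'E'
from h import *
P={n:viewer.read_camera(n) for n in("scene","top")}
obs=[("scene",(293.3,230.7),(.1,.08,0)),("scene",(268.2,224.3),(.095,0,.014)),("scene",(284.3,220.3),(.06,.04,0)),
("top",(349,183.1),(.1,.08,0)),("top",(372.9,203.1),(.095,0,.014)),("top",(350.1,204),(.06,.04,0)),("top",(355.2,221.5),(0,0,0))]
def res(v): return np.concatenate([proj(P[c],np.r_[v[:2],.04]+bedR(v[2])@np.array(b))-px for c,px,b in obs])
for s0 in np.arange(-3,3,1.5):
    r=least_squares(res,[.45,-.1,s0],loss='soft_l1');print(r.cost,r.x.round(4),res(r.x).round(1))
for c,px in(("scene",(361.7,180.1)),("top",(251.7,240.4))): print(onz(P[c],px,0).round(4))
for t in("orange","black"):
  pass
p=P["top"];f=4
a=cv2.resize(p["image"][210:290,200:300,::-1],None,fx=4,fy=4,interpolation=2)
b=cv2.resize(p["image"][145:225,305:405,::-1],None,fx=4,fy=4,interpolation=2)
cv2.imwrite("pics/crop.png",np.hstack([a,b]))
E
```

```text
19.192224886916094 [ 0.4629 -0.2071 -0.5892] [-1.  -2.4  3.3  0.6  0.8  1.1  4.1  4.4 -1.5 -0.9  5.5 -0.8 -0.5  1.6]
19.192224888897517 [ 0.4629 -0.2071 -0.5892] [-1.  -2.4  3.3  0.6  0.8  1.1  4.1  4.4 -1.5 -0.9  5.5 -0.8 -0.5  1.6]
19.19222488704687 [ 0.4629 -0.2071 -0.5892] [-1.  -2.4  3.3  0.6  0.8  1.1  4.1  4.4 -1.5 -0.9  5.5 -0.8 -0.5  1.6]
19.192224886928155 [ 0.4629 -0.2071 -0.5892] [-1.  -2.4  3.3  0.6  0.8  1.1  4.1  4.4 -1.5 -0.9  5.5 -0.8 -0.5  1.6]
[0.4239 0.1713 0.    ]
[0.4023 0.1599 0.    ]
```

View pics/crop.png

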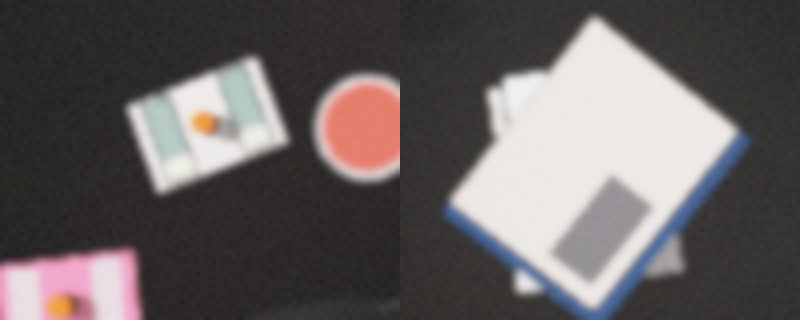

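```bash
python3 - <<'E'
from h import *
P={n:viewer.read_camera(n) for n in("scene","top")}
m=[((595,15),(.2,.16)),((740,132),(.2,0)),((450,205),(0,.16)),((612,176),(.105,.065)),((650,210),(.105,.015)),((590,283),(.015,.015)),((553,250),(.015,.065))]
p=P["top"]
def res(v): return np.concatenate([proj(p,np.r_[v[:2],.04]+bedR(v[2])@np.array([*b,0]))-np.array([305+(x-400)/4-.4,145+y/4-.4]) for (x,y),b in m])
r=least_squares(res,[.45,-.1,-.6]);print(r.cost,r.x.round(4),res(r.x).round(1))
# orange
cs=[(127,105),(256,55),(289,142),(160,194)]
w=np.array([onz(p,(200+x/4-.4,210+y/4-.4),.01) for x,y in cs]);print(w.round(4),w.mean(0).round(4))
print(np.linalg.norm(np.diff(w[[0,1,2,3,0]],axis=0),axis=1).round(4))
e=w[1]-w[0]+w[2]-w[3];print("yaw",np.arctan2(e[1],e[0]))
save(P["scene"],"sc2.png",(240,130,400,250),4)
p=viewer.read_camera("wrist");print(ray(p,(320,200)),p["vfov"])
E
```

```text
4.298936028674222 [ 0.4668 -0.2014 -0.6421] [ 0.1  0.7 -0.4 -0.1  0.2 -0.7 -0.1 -0.8  1.4 -0.8  0.3  0.9 -1.5  0.8]
[[0.4174 0.2314 0.01  ]
 [0.4631 0.1177 0.01  ]
 [0.3855 0.086  0.01  ]
 [0.3388 0.1989 0.01  ]] [0.4012 0.1585 0.01  ]
[0.1226 0.0838 0.1221 0.085 ]
yaw -1.1838103760786323
(array([ 0.23786897, -0.63636639,  0.37325122]), array([-0.29083919, -0.07280409, -0.95404091])) 59.820724734638816
```

View pics/sc2.png

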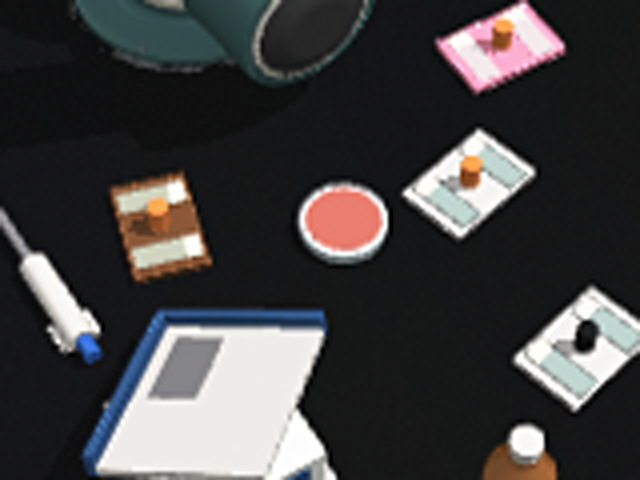

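Candidates in the top view: the aluminium carrier with orange knob is at (252,241). The pink look-alike is at (217,286), the brown one at (341,262), and the black-knob carrier at (250,178). Both crops confirm the plain aluminium one with the orange knob. In the scene crop, the bed's low corner is at about (280,210). Next is a look over the bed on the way.

Request:
{"op": "apply_moves", "data": {"series": [{"travel": [0.503,-0.34,0],"spin": 0.105},{"travel": [0.503,-0.34,0],"spin": 0.105},{"travel": [0.503,-0.34,0],"spin": 0.105},{"travel": [0.503,-0.34,0],"spin": 0.105},{"travel": [0.503,-0.34,0],"spin": 0.105}], "hand": 0, "force": 30}}

```text
t: 1.37
ee_pos: [0.3056, -0.4971, 0.2314]
tool_rot: [3.141, -0.0, 0.143]
contact_force: [1.4, -1.5, 0.3]
gripper_width: 0.0854
```

Request:
{"op": "apply_moves", "data": {"series": [{"travel": [0.3,-0.25,0],"spin": 0},{"travel": [0.3,-0.25,0],"spin": 0},{"travel": [0.3,-0.25,0],"spin": 0},{"travel": [0.3,-0.25,0],"spin": 0},{"travel": [0.3,-0.25,0],"spin": 0}]}}

```text
t: 1.78
ee_pos: [0.445, -0.342, 0.2316]
tool_rot: [3.141, -0.0, 0.144]
contact_force: [0.6, -2.0, 0.7]
gripper_width: 0.0851
```

Request:
{"op": "apply_moves", "data": {"series": [{"travel": [0.115,-0.1,0],"spin": 0},{"travel": [0.115,-0.1,0],"spin": 0},{"travel": [0.115,-0.1,0],"spin": 0},{"travel": [0.115,-0.1,0],"spin": 0},{"travel": [0.115,-0.1,0],"spin": 0}]}}

```text
t: 2.2
ee_pos: [0.546, -0.2245, 0.2311]
tool_rot: [-3.141, -0.001, 0.148]
contact_force: [0.7, 0.3, -0.3]
gripper_width: 0.0857
```

```bash
python3 - <<'E'
from h import *
o=manip.get_obs();print(o["ee_pos"],o["tool_rot"])
p=viewer.read_camera("wrist");save(p,"w1.png");np.save("w1.npy",p,allow_pickle=True)
E
```

```text
[ 0.54601227 -0.22454289  0.23112875] [-3.14070371e+00 -5.36155124e-04  1.47656960e-01]
```

View pics/w1.png

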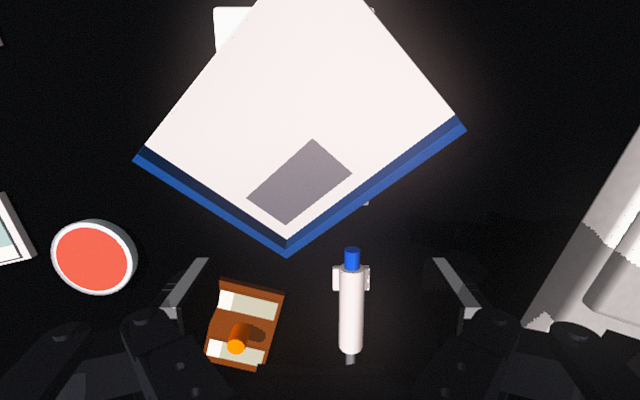

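```bash
python3 - <<'E'
from h import *
p=np.load("w1.npy",allow_pickle=True).item()
g=cv2.cvtColor(p["image"],cv2.COLOR_RGB2GRAY)
c=np.array([(312,139),(352,174),(286,225),(247,197)],np.float32).reshape(-1,1,2)
c=cv2.cornerSubPix(g,c,(5,5),(-1,-1),(3,50,.01)).reshape(-1,2);print(c)
B=[(.105,.065),(.105,.015),(.015,.015),(.015,.065)]
X=list(zip(c,B))
def res(v,X=X): return np.concatenate([proj(p,np.r_[v[:2],.04]+bedR(v[2])@np.array([*b,0]))-px for px,b in X])
r=least_squares(res,[.45,-.2,-.6]);print(r.cost,r.x.round(4),res(r.x).round(1))
v=r.x;R=bedR(v[2])
for b in[(0,0,0),(.2,0,0),(0,.16,0),(.096,.076,0)]:
    w=np.r_[v[:2],.04]+R@np.array(b);print(b,w.round(4),proj(p,w).round(1))
P=[viewer.read_camera("wrist"),viewer.read_camera("top")]
E
```

```text
[[311.86578 138.01958]
 [351.9187  172.92259]
 [285.08646 224.92737]
 [245.50893 197.60197]]
0.23481591121811327 [ 0.4674 -0.2007 -0.6386] [-0.  -0.3  0.4  0.1  0.1  0.2 -0.4  0.1]
(0, 0, 0) [ 0.4674 -0.2007  0.04  ] [286.4 239.9]
(0.2, 0, 0) [ 0.6178 -0.3214  0.093 ] [455.6 113.8]
(0, 0.16, 0) [ 0.5546 -0.0735  0.0824] [143.  145.2]
(0.096, 0.076, 0) [ 0.581  -0.1982  0.0856] [294.6 136.2]
```

Request:
{"op": "apply_moves", "data": {"series": [{"travel": [-0.088,-0.402,0],"spin": 0.545},{"travel": [-0.088,-0.402,0],"spin": 0.545},{"travel": [-0.088,-0.402,0],"spin": 0.545},{"travel": [-0.088,-0.402,0],"spin": 0.545},{"travel": [-0.088,-0.402,0],"spin": 0.545}]}}

```text
t: 2.77
ee_pos: [0.4702, -0.0363, 0.2314]
tool_rot: [3.142, -0.001, -0.411]
contact_force: [0.7, 0.6, 0.6]
gripper_width: 0.0853
```

Request:
{"op": "apply_moves", "data": {"series": [{"travel": [-0.135,-0.15,0.05],"spin": 0},{"travel": [-0.135,-0.15,0.05],"spin": 0},{"travel": [-0.135,-0.15,0.05],"spin": 0},{"travel": [-0.135,-0.15,0.05],"spin": 0},{"travel": [-0.135,-0.15,0.05],"spin": 0}]}}

```text
t: 3.18
ee_pos: [0.4049, 0.155, 0.1813]
tool_rot: [-3.141, -0.001, -0.403]
contact_force: [1.4, -0.0, 0.7]
gripper_width: 0.0857
```

Request:
{"op": "apply_moves", "data": {"series": [{"travel": [0,0,0],"spin": 0}]}}

```text
t: 3.27
ee_pos: [0.4032, 0.1583, 0.1797]
tool_rot: [-3.141, 0.002, -0.397]
contact_force: [-0.2, -1.4, 0.3]
gripper_width: 0.0851
```

```bash
python3 - <<'E'
from h import *
o=manip.get_obs();print(o["ee_pos"],o["tool_rot"])
p=viewer.read_camera("wrist");save(p,"w2.png");np.save("w2.npy",p,allow_pickle=True)
E
```

```text
[0.40323321 0.15832961 0.17974533] [-3.14136483e+00  1.90318074e-03 -3.97481965e-01]
```

View pics/w2.png

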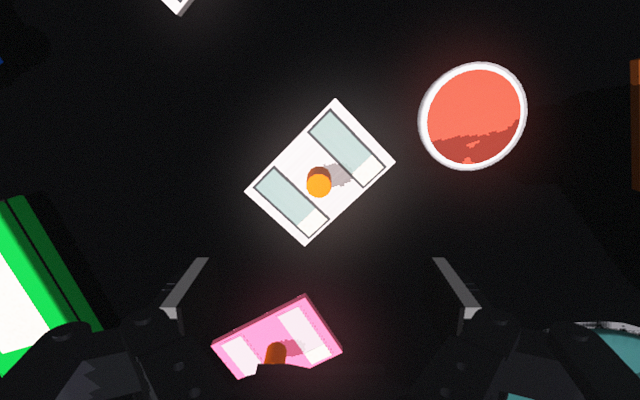

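```bash
cat > m.py <<'E'
from h import *
def meas(p,c,knob):
    g=cv2.GaussianBlur(cv2.cvtColor(p["image"],cv2.COLOR_RGB2GRAY),(3,3),0)
    c=cv2.cornerSubPix(g,np.array(c,np.float32).reshape(-1,1,2),(4,4),(-1,-1),(3,50,.01)).reshape(-1,2)
    w=np.array([onz(p,q,.01) for q in c])
    e=w[1]-w[2]+w[0]-w[3]   # long sides
    print(c.round(1).tolist(),w.mean(0).round(4),np.linalg.norm(np.diff(w[[0,1,2,3,0]],axis=0),axis=1).round(4),"yaw",np.arctan2(e[1],e[0]))
    print("knob",onz(p,knob,.042).round(4))
E
python3 - <<'E'
from m import *
p=np.load("w2.npy",allow_pickle=True).item()
meas(p,[(335,98),(395,162),(305,246),(244,191)],(318,185))
E
```

```text
[[334.79998779296875, 97.19999694824219], [395.6000061035156, 161.60000610351562], [304.29998779296875, 246.39999389648438], [243.10000610351562, 191.10000610351562]] [0.4022 0.1601 0.01  ] [0.0794 0.1191 0.0797 0.1193] yaw -1.1837757544732315
knob [0.4028 0.1601 0.042 ]
```

Aluminium carrier centre (319,172) px, knob top (318,184). The pink one is at (277,340) and the dish at (473,115). Jaw line is already at 45° to the carrier. Descending.

Request:
{"op": "apply_moves", "data": {"series": [{"travel": [-0.001,-0.001,0.04],"spin": 0},{"travel": [-0.001,-0.001,0.08],"spin": 0},{"travel": [-0.001,-0.001,0.12],"spin": 0},{"travel": [-0.001,-0.001,0.16],"spin": 0},{"travel": [-0.001,-0.001,0.16],"spin": 0}]}}

```text
t: 3.73
ee_pos: [0.4022, 0.1532, 0.0149]
tool_rot: [3.136, 0.007, -0.404]
contact_force: [-1.7, -0.9, -2.1]
gripper_width: 0.0854
```

Request:
{"op": "apply_moves", "data": {"series": [{"travel": [0,0,0],"spin": 0},{"travel": [0,0,0],"spin": 0},{"travel": [0,0,0],"spin": 0},{"travel": [0,0,0],"spin": 0},{"travel": [0,0,0],"spin": 0}], "hand": 1, "force": 25}}

```text
t: 4.15
ee_pos: [0.4062, 0.1561, 0.0231]
tool_rot: [-3.14, -0.002, -0.401]
contact_force: [4.6, 10.6, 3.9]
gripper_width: 0.0257
```

Request:
{"op": "apply_moves", "data": {"series": [{"travel": [0,0,0],"spin": 0},{"travel": [0,0,0],"spin": 0},{"travel": [0,0,0],"spin": 0}]}}

```text
t: 4.4
ee_pos: [0.4061, 0.1561, 0.0229]
tool_rot: [-3.14, -0.002, -0.401]
contact_force: [-2.2, -0.9, 11.1]
gripper_width: 0.021
```

Request:
{"op": "apply_moves", "data": {"series": [{"travel": [0,0,-0.02],"spin": 0},{"travel": [0,0,-0.05],"spin": 0},{"travel": [0,0,-0.09],"spin": 0},{"travel": [0,0,-0.13],"spin": 0},{"travel": [0,0,-0.16],"spin": 0}]}}

```text
t: 4.82
ee_pos: [0.4053, 0.1559, 0.185]
tool_rot: [-3.14, -0.002, -0.401]
contact_force: [0.5, 0.5, -2.0]
gripper_width: 0.0209
```

Request:
{"op": "apply_moves", "data": {"series": [{"travel": [0,0,0],"spin": 0},{"travel": [0,0,0],"spin": 0}]}}

```text
t: 4.98
ee_pos: [0.4057, 0.1561, 0.1829]
tool_rot: [-3.14, -0.002, -0.401]
contact_force: [0.4, 0.4, -3.6]
gripper_width: 0.0208
```

```bash
python3 - <<'E'
from h import *
o=manip.get_obs();print(o["ee_pos"],o["tool_rot"],o["contact_force"],o["gripper_width"])
p=viewer.read_camera("wrist");save(p,"w3.png");np.save("w3.npy",p,allow_pickle=True)
E
```

```text
[0.40573559 0.1560599  0.18288689] [-3.13963394e+00 -2.29146863e-03 -4.01022444e-01] [ 0.40263812  0.35704076 -3.64455336] 0.02083956334046851
```

View pics/w3.png

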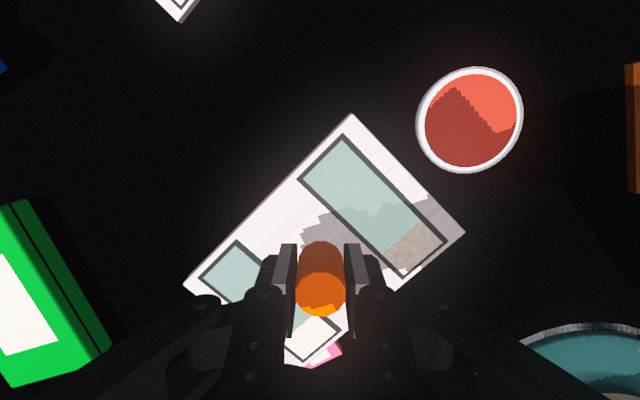

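```bash
cat > fit.py <<'E'
from h import *
def fit(p,pts,tcp,tyaw,cy0):
    """pts: [(px,(x,y))] plate-top corners; returns offset along tool axes of underside centre, yaw, tilt about jaw axis"""
    def pose(v):
        j=np.array([np.sin(tyaw),-np.cos(tyaw),0])
        return (Rn.from_rotvec(v[4]*j)*Rn.from_euler('z',v[3])).as_matrix()
    def res(v): return np.concatenate([proj(p,np.array(v[:3])+pose(v)@np.array([*b,.01]))-px for px,b in pts])
    r=least_squares(res,[tcp[0],tcp[1],tcp[2]-.02,cy0,0],x_scale=[.01,.01,.01,.1,.1]);v=r.x
    d=v[:3]-tcp;x=np.array([np.cos(tyaw),np.sin(tyaw),0]);y=np.array([x[1],-x[0],0])
    k=pose(v)[:,2]*.03
    print("cost",r.cost,"centre",v[:3].round(4),"yaw",v[3].round(4),"tilt",v[4].round(4),"tool off",(d@x).round(4),(d@y).round(4),d[2].round(4),"knob off",((d+k)@x).round(4),((d+k)@y).round(4))
    return v
E
python3 - <<'E'
from fit import *
p=np.load("w3.npy",allow_pickle=True).item()
g=cv2.cvtColor(p["image"],cv2.COLOR_RGB2GRAY)
c=cv2.cornerSubPix(g,np.array([(350,113),(465,232),(183,283)],np.float32).reshape(-1,1,2),(4,4),(-1,-1),(3,50,.01)).reshape(-1,2);print(c)
fit(p,list(zip(c,[(.06,.04),(.06,-.04),(-.06,.04)])),np.array([.4057,.1561,.1829]),-.401,-1.184)
E
```

```text
[[351.5461  112.76573]
 [465.40497 231.594  ]
 [181.78235 284.04852]]
cost 0.010650112103539371 centre [0.4002 0.158  0.158 ] yaw -1.1828 tilt -0.0058 tool off -0.0058 0.0004 -0.0249 knob off -0.0056 0.0004
```

Request:
{"op": "apply_moves", "data": {"series": [{"travel": [0.01,0.009,-0.01],"spin": -0.02},{"travel": [0.031,0.027,-0.017],"spin": -0.09},{"travel": [0.055,0.048,-0.017],"spin": -0.18},{"travel": [0.08,0.07,-0.017],"spin": -0.27},{"travel": [0.105,0.092,-0.017],"spin": -0.36}], "force": 40}}

```text
t: 5.45
ee_pos: [0.4657, 0.0288, 0.1964]
tool_rot: [3.142, 0.002, -0.036]
contact_force: [0.6, 1.4, -2.9]
gripper_width: 0.02
```

Request:
{"op": "apply_moves", "data": {"series": [{"travel": [0.016,0.03,0],"spin": -0.06},{"travel": [0.033,0.062,0],"spin": -0.12},{"travel": [0.05,0.094,0],"spin": -0.188},{"travel": [0.067,0.126,0],"spin": -0.188},{"travel": [0.083,0.156,0],"spin": -0.188}]}}

```text
t: 5.87
ee_pos: [0.5423, -0.131, 0.1959]
tool_rot: [-3.14, 0.003, 0.147]
contact_force: [-0.7, 0.9, -2.0]
gripper_width: 0.0202
```

Request:
{"op": "apply_moves", "data": {"series": [{"travel": [0.015,0.02,0],"spin": 0},{"travel": [0.027,0.04,0],"spin": 0},{"travel": [0.047,0.06,0],"spin": 0},{"travel": [0.047,0.06,0],"spin": 0},{"travel": [0.047,0.06,0],"spin": 0}]}}

```text
t: 6.28
ee_pos: [0.5976, -0.1821, 0.1953]
tool_rot: [-3.14, 0.004, 0.146]
contact_force: [-0.5, 0.3, -2.7]
gripper_width: 0.0203
```

Request:
{"op": "apply_moves", "data": {"series": [{"travel": [-0.01,0.007,0.01],"spin": 0},{"travel": [-0.023,0.014,0.022],"spin": 0},{"travel": [-0.023,0.014,0.035],"spin": 0},{"travel": [-0.023,0.014,0.035],"spin": 0},{"travel": [-0.023,0.014,0.035],"spin": 0}], "force": 25}}

```text
t: 6.7
ee_pos: [0.5765, -0.1981, 0.1623]
tool_rot: [-3.14, 0.002, 0.147]
contact_force: [-0.1, -0.2, -1.5]
gripper_width: 0.0202
```

```bash
python3 - <<'E'
from h import *
o=manip.get_obs();print(o["ee_pos"],o["tool_rot"],o["contact_force"],o["gripper_width"])
p=viewer.read_camera("wrist");save(p,"w4.png");np.save("w4.npy",p,allow_pickle=True)
E
```

```text
[ 0.57650596 -0.19808095  0.16229269] [-3.14041799e+00  1.59971374e-03  1.46968745e-01] [-0.05087434 -0.16937603 -1.45899524] 0.020177433750316314
```

View pics/w4.png

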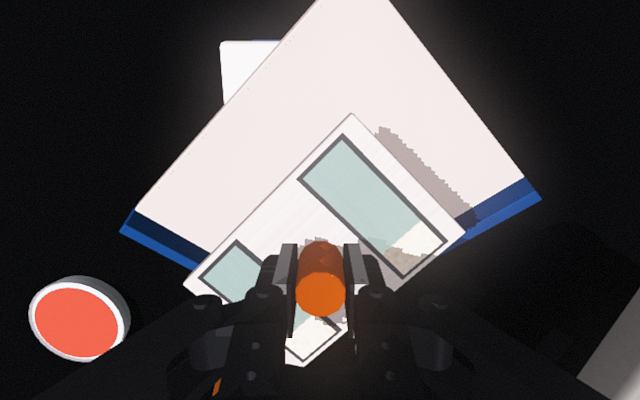

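Grip unchanged (corners at the same pixels: 350,113 / 465,232 / 183,283), carrier parallel with the bed. Lowering.

Request:
{"op": "apply_moves", "data": {"series": [{"travel": [0,0,0.008],"spin": 0},{"travel": [0,0,0.015],"spin": 0},{"travel": [0,0,0.02],"spin": 0},{"travel": [0,0,0.024],"spin": 0},{"travel": [0,0,0.028],"spin": 0}], "force": 20}}

```text
t: 7.17
ee_pos: [0.5771, -0.1987, 0.1347]
tool_rot: [-3.141, 0.0, 0.147]
contact_force: [-0.6, -0.8, -2.1]
gripper_width: 0.0201
```

Request:
{"op": "apply_moves", "data": {"series": [{"travel": [0,0,0.003],"spin": 0},{"travel": [0,0,0.006],"spin": 0},{"travel": [0,0,0.009],"spin": 0},{"travel": [0,0,0.012],"spin": 0},{"travel": [0,0,0.012],"spin": 0}]}}

```text
t: 7.58
ee_pos: [0.5771, -0.1988, 0.123]
tool_rot: [-3.142, -0.0, 0.147]
contact_force: [-0.7, -0.1, 0.4]
gripper_width: 0.0203
```

Request:
{"op": "apply_moves", "data": {"series": [{"travel": [0,0,0.003],"spin": 0},{"travel": [0,0,0.006],"spin": 0},{"travel": [0,0,0.009],"spin": 0},{"travel": [0,0,0.011],"spin": 0},{"travel": [0,0,0.011],"spin": 0}]}}

```text
t: 8.0
ee_pos: [0.5769, -0.1988, 0.1117]
tool_rot: [-3.141, 0.001, 0.147]
contact_force: [-2.3, -1.0, 1.1]
gripper_width: 0.0201
```

```bash
python3 - <<'E'
from h import *
o=manip.get_obs();print(o["ee_pos"],o["tool_rot"],o["contact_force"],o["gripper_width"])
p=viewer.read_camera("wrist");save(p,"w5.png");np.save("w5.npy",p,allow_pickle=True)
E
```

```text
[ 0.57691961 -0.19876371  0.11167112] [-3.14125604e+00  5.76991322e-04  1.46738303e-01] [-2.33432777 -0.9553337   1.12177363] 0.02008810081080479
```

View pics/w5.png

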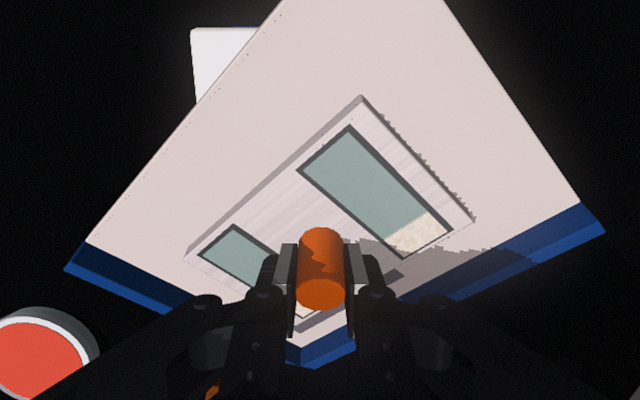

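```bash
python3 - <<'E'
from fit import *
p=np.load("w5.npy",allow_pickle=True).item()
v=fit(p,list(zip([(361,103),(471,217),(190,250)],[(.06,.04),(.06,-.04),(-.06,.04)])),np.array([.5769,-.1988,.1117]),.147,-.6386)
R=bedR(-.6386);print("bed coords centre",(R.T@(v[:3]-[.4674,-.2007,.04])).round(4))
save(p,"w5c.png",(170,80,490,280),2.5)
E
```

```text
cost 6.762224520947782 centre [ 0.5858 -0.1988  0.0818] yaw -0.6476 tilt 0.4145 tool off 0.0088 0.0013 -0.0299 knob off -0.0033 0.0013
bed coords centre [ 0.099   0.0771 -0.0053]
```

View pics/w5c.png

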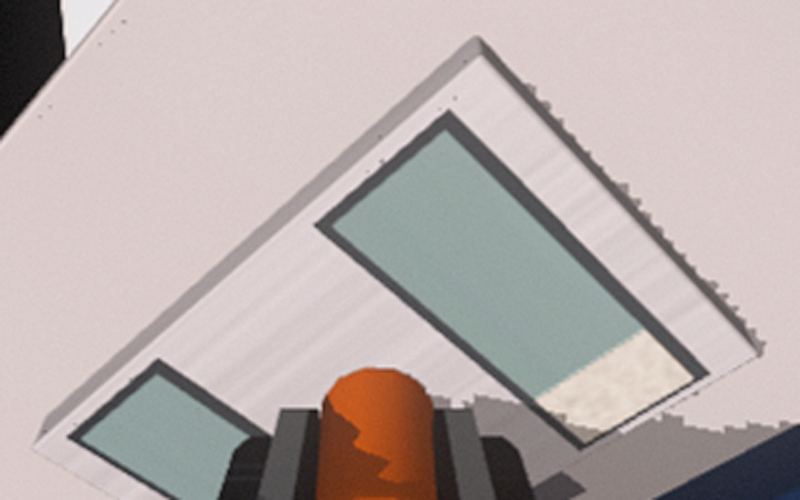

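```bash
python3 - <<'E'
from fit import *
p=np.load("w5.npy",allow_pickle=True).item()
v=fit(p,list(zip([(361.6,101.3),(472.2,221.5),(183.8,257.5)],[(.06,.04),(.06,-.04),(-.06,.04)])),np.array([.5769,-.1988,.1117]),.147,-.6386)
R=bedR(-.6386);print("bed coords centre",(R.T@(v[:3]-[.4674,-.2007,.04])).round(4))
E
```

```text
cost 2.2197589935701294 centre [ 0.5838 -0.1984  0.0864] yaw -0.6578 tilt 0.3361 tool off 0.0069 0.0006 -0.0253 knob off -0.003 0.0006
bed coords centre [ 0.0984  0.0776 -0.0003]
```

Tilt is about 0.34 of the bed's 0.384 rad, and the centre is at bed (98,78). Lower the last 3 mm, then open.

Request:
{"op": "apply_moves", "data": {"series": [{"travel": [0,0,0.001],"spin": 0},{"travel": [0,0,0.003],"spin": 0},{"travel": [0,0,0.003],"spin": 0},{"travel": [0,0,0.003],"spin": 0}]}}

```text
t: 8.38
ee_pos: [0.5771, -0.1988, 0.1094]
tool_rot: [-3.141, -0.0, 0.147]
contact_force: [-1.5, -0.1, 1.3]
gripper_width: 0.0204
```

Request:
{"op": "apply_moves", "data": {"series": [{"travel": [0,0,0],"spin": 0},{"travel": [0,0,0],"spin": 0},{"travel": [0,0,0],"spin": 0},{"travel": [0,0,0],"spin": 0},{"travel": [0,0,0],"spin": 0}], "hand": 0}}

```text
t: 8.8
ee_pos: [0.5771, -0.1988, 0.1094]
tool_rot: [3.142, -0.0, 0.147]
contact_force: [1.3, 0.3, 0.7]
gripper_width: 0.0795
```

Request:
{"op": "apply_moves", "data": {"series": [{"travel": [0,0,0],"spin": 0},{"travel": [0,0,0],"spin": 0},{"travel": [0,0,-0.02],"spin": 0},{"travel": [0,0,-0.05],"spin": 0},{"travel": [0,0,-0.08],"spin": 0}]}}

```text
t: 9.22
ee_pos: [0.5766, -0.1986, 0.1896]
tool_rot: [-3.141, 0.002, 0.147]
contact_force: [0.5, 0.6, -0.1]
gripper_width: 0.0853
```

Request:
{"op": "apply_moves", "data": {"series": [{"travel": [0,0,-0.02],"spin": 0},{"travel": [0,0,-0.04],"spin": 0},{"travel": [0,0,-0.04],"spin": 0}]}}

```text
t: 9.47
ee_pos: [0.5781, -0.1992, 0.2341]
tool_rot: [3.139, -0.005, 0.147]
contact_force: [0.3, -0.7, 0.6]
gripper_width: 0.0857
```

```bash
python3 - <<'E'
from h import *
o=manip.get_obs();print(o["ee_pos"],o["tool_rot"],o["contact_force"],o["gripper_width"])
p=viewer.read_camera("wrist");save(p,"w6.png");np.save("w6.npy",p,allow_pickle=True)
t=viewer.read_camera("top");save(t,"t6.png")
R=bedR(-.6386)
for b in[(.12,.08,.01),(.12,0,.01),(0,0,.01),(0,.08,.01),(.06,.04,.042)]: print(b,proj(p,[.4674,-.2007,.04]+R@np.array(b)).round(1))
E
```

```text
[ 0.57805107 -0.19920532  0.23406933] [ 3.13881647 -0.00487449  0.14677263] [ 0.31487997 -0.72680818  0.64122092] 0.08566834055428578
(0.12, 0.08, 0.01) [336.4 165.2]
(0.12, 0, 0.01) [397.2 217.6]
(0, 0, 0.01) [305.6 277.5]
(0, 0.08, 0.01) [244.8 239.9]
(0.06, 0.04, 0.042) [318.9 255.1]
```

View pics/w6.png

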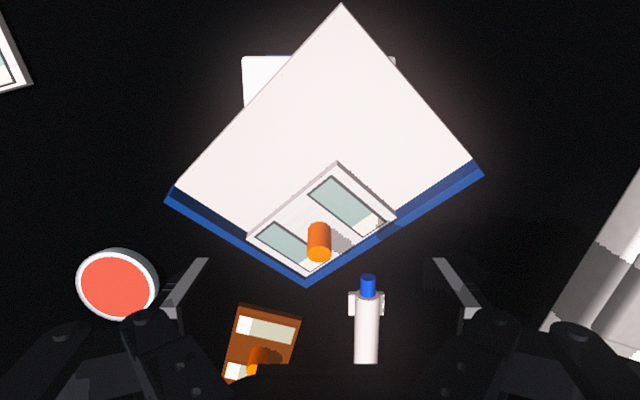

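The carrier is home: its top-face corners at about (337,165), (396,217), (306,277) and (247,240) match the predicted seated ones within 1–2 px. The dish, pipette and brown carrier look undisturbed. Handing in.

```bash
python3 - <<'E'
from h import *
a=np.load("w6.npy",allow_pickle=True).item()["image"].astype(int);b=viewer.read_camera("wrist")["image"].astype(int)
print("diff",np.abs(a-b)[160:285,240:400].mean())
print(manip.job_done())
E
```

```text
diff 6.667366666666667
the job is handed in; nothing more can be done
None
```

The orange carrier is on the bed and appears to be fully home in the corner. I handed the job in at about 9.7 s; no verdict is reported.

**What I did:** I gripped the carrier by its knob with the jaws along the bed's level line. I lowered it until it tilted in the grip to lie almost flat at about (98, 78) mm on the bed, roughly 54 mm from home. Then I opened the fingers, let it slide down untouched, and backed the arm away upward.

**Last checks:**
- **Position:** in the wrist picture after the slide, the carrier's four top corners, read by eye, match the fully seated position within about 1–2 pixels (roughly 1–2 mm).
- **Bystanders:** the dish and pipette looked undisturbed in that picture, and so did the brown look-alike. I did not measure the black carrier, bottle or tube rack at the end; the arm never came near them.
- **Arm:** it was clear of everything, with no contact force beyond sensor noise.
- **At rest (inconclusive):** two pictures taken just before hand-in differed by a mean of 6.7 grey levels over the carrier. I did not follow up whether that was image noise, the arm still settling or the carrier itself moving.
- **Grip:** the tool gripped about 5–6 mm off the knob's centre. I measured this and allowed for it when placing.

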